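Rewind the filter tape and take its cassette out

ROBOT

A 6-joint arm with a two-finger parallel gripper is mounted at the origin on the work surface. World frame = base frame: x ahead of the robot, y to its left, z up, the work surface at z = 0. Lengths are in mm, angles in rad, forces in N, time in s.
With the tool pointing down it reaches from about 350 to 975 mm from the base axis. Payload 7.1 kg.
Tool frame: the origin (TCP) lies at the very end of the fingers, on their centre line; the grasp point (between the pads) lies 19 mm behind it (ctrl.pinch_z is the z of the grasp point in the tool frame, in mm); z points along the fingers, y is the direction in which the jaws open and shut (so a half turn about z gives the same grasp; the last joint's range is limited). The gripper opens to 88 mm and grips with 3 to 60 N. Pads are 20 mm wide; open, the fingers measure 115 mm over their backs; the gripper's body (75 mm by 178 mm) begins 61 mm behind the grasp point.
Start: joints at [-1.23, 0.423, 1.63, -0, 1.089, -0.019], TCP at [220.071, -584.956, 222.675] pointing down, gripper open.
Joint ranges: [-3, 3], [-0.9, 2.11], [0.09, 2.58], [-1.31, 4.45], [0.11, 2.69], [-2.54, 2.54]. Speed limits (rad/s): [2.39, 2.39, 3.01, 3.14, 3.14, 3.14].

INTERFACE

Orientations are given as a rotation vector (axis times angle).
In Python, from workcell import get_obs, optics, ctrl gives the robot as it stands.
- The arm moves only by the shell command python3 -m jog 'ROWS'. ROWS is a JSON object of lists of equal length, an entry for each row: "delta_rot": the turn, a rotation vector about the tool's x, y, z in rad, a list of three; "translation": the shift along the tool's x, y, z in mm, a list of three; "hand": the opening, from -1 (shut) to 1 (fully open). In form: {"delta_rot": [[rx, ry, rz], ...], "translation": [[x, y, z], ...], "hand": [hand, ...]}. A call has 1 to 5 rows; each row is the pose to reach, as a shift and turn from the pose commanded when the call began, along the tool's axes at that moment; what a row does not reach only later rows make up. A row lasts 1/10 s, in which the tool goes at most 50 mm and 8.59 degrees, less where a joint would pass 70% of its speed; a pose out of reach is approached as far as the arm can. A call with a gripper value outside its range is refused whole. The fingers move at their own pace and stop on an object; the grip force is fixed at half the most. Time passes only in rows, so rows that repeat a pose let the fingers close. It gives the time, the measured TCP pose, the force and the opening at its end, in the units of the state.
- get_obs(): the state, without advancing time (a new reading comes with each control period).
- optics.get_image(name): name is "scene" or "top"; returns the picture (384x512x3 uint8, red, green, blue); there is no depth.
- optics.calibration(name): a dict with "intrinsics" (3x3 intrinsics, pixels), "k1" (the pictures are not rectified: a ray, as slopes to the right and down, at radius r is drawn at 1 + k1 r^2 times it, then the intrinsics apply), "cam_to_world" (4x4, takes a point from camera to world coordinates). Camera axes: x right, y up, looking along -z (the intrinsics and any distortion apply to the point x, -y, -z); pixel columns grow to the right and rows downward; lengths in mm; the calibration is good to about 2 mm. A picture is of the moment at which its call begins. calibration takes no time and is no camera call.
- ctrl.close_job(): hands the job in, once; it reports no verdict.
The state is a dict: "t": time; "qpos": joint angles; "qvel": joint speeds; "joint_torque": joint torques, N m; "ee_pos": TCP position; "orientation": TCP orientation; "ft_force": force on the tool from outside, world axes, zero at the start; "moment": the same for the moment, N m; "width": finger opening in mm.
Only numpy, scipy, OpenCV 4.12 (cv2) and the standard library are available. Lean on these libraries where they do the work, as an engineer would, in place of code of your own. Each camera call takes 0.05 s, during which the arm holds its last target. There are 200 camera calls.

TASK

Turn the crank of the filter-tape sampler clockwise to wind the last of the used tape back into its cassette: once the slack is in, it turns against the steady pull of the take-up's spring, which suddenly drops away when the tape comes off. Stop there, within half a turn, so that the end of the tape is not drawn into the cassette, and do not wrench the crank or crush its knob. Then lift the cassette out of its nest and set it down flat in the middle of the aluminium tray, grip ridge up, leaving the other things on the bench where they stand.

Things in the scene. Friction and masses are not known exactly. Their poses are not given: they have to be found in the camera images.
- sampler: Filter-tape sampler fixed to the bench: cream housing with blue front panel and aluminium deck, 204 x 324 mm, deck 70 mm above the bench. Origin under its centre, x to its back, y to its left, z up. On the deck: crank on a round bearing at (-20, -80) mm; cassette nest, a black rim 10 mm high, at (0, 85); round take-up cover 17 mm high at (48, -105); tape bridge 20 mm high along x = 65 from y = -100 to 37, with an inlet stub to 60 mm above the deck at (65, 5)
- crank: Steel rewind crank turning about a vertical axis. Origin on the axis, 100 mm above the bench; x along the arm to the knob. Arm 3 to 11 mm above the origin, hub to 16 mm. Clockwise from above winds tape in: free (under 2 N at the knob) for up to 1 1/4 turns of slack, then for two or three turns against a spring, a steady 10 N at the knob even at a standstill (let go, it runs back), then at once free again
- knob_mid (a point): Middle of the crank's knob, a black upright cylinder 20 mm across and 34 mm tall, 45 mm from the crank's axis; its foot is 14.5 mm and its top 48.5 mm above the crank's origin. It turns freely on its own spindle, so a hand may hold it without turning with the crank
- gauge (a point): White marker of the tape gauge in a small black window at the front of the deck. The tape's several hundred turns are spread over this 52 mm window: it creeps 0.1 mm to the sampler's left for each clockwise turn: too coarse to stop by
- cassette: Closed grey plastic tape cassette, 80 (x) by 76 (y) by 24 mm high, about 0.2 kg, loose in the nest with 1.5 mm play, axes along the sampler's. Origin in the middle of its underside. On its top stands a grip ridge, 14 mm thick (x), 56 mm long (y) and 22 mm high, in the middle; a small tape mouth sticks out 8 mm at its -y side
- tray: Flat open aluminium tray fixed to the bench, 170 (x) by 150 (y) by 30 mm high, walls and floor 4 mm. Origin under its centre, on the bench
- slide_box: Bystander: white box of microscope slides with a clear lid, 85 x 36 x 32 mm, loose. Origin in the middle of its underside
- objective: Bystander: steel microscope objective standing on its thread, 30 mm across and 44 mm tall, loose. Origin in the middle of its underside
- jar: Bystander: amber glass jar with black cap, 48 mm across and 62 mm tall, loose. Origin in the middle of its underside
Not all that is in view belongs to the job. Of the things shaped like the cassette, the grey one is meant. There is more than one size of the tray; the job needs the smaller.

How it is judged:
By the outcome, as a careful person would: the job done as asked, in the order asked, and still so for the second after the job is handed in, with the robot touching nothing.
It also fails if it takes over 67 s, if anything falls off the work surface, if the arm or the gripper's body presses on something with over 40 N, if the wrist force passes 120 N, or if a joint passes its speed limit or range.

## Working session

There is one attempt and no reset: what is moved stays moved. The work goes in short steps, Python scripts to look and compute and a shell command to move; the robot and the scene stay as the last step left them, time stands still between calls to the robot, and variables do not carry over. Pictures are saved under pics/ and viewed, about 8 in all and at most 12, crops included, and the job is handed in when it is done.

```bash
mkdir -p pics; ls
python3 - <<'E'
from workcell import get_obs, optics, ctrl
import cv2, numpy as np
print(get_obs(), ctrl.pinch_z)
for n in ("scene","top"):
    im=optics.get_image(n); cv2.imwrite(f"pics/{n}0.png",im[:,:,::-1])
    c=optics.calibration(n); print(n,c)
a=cv2.imread("pics/scene0.png");b=cv2.imread("pics/top0.png")
cv2.imwrite("pics/t0.png",cv2.resize(b,(800,600),interpolation=cv2.INTER_CUBIC))
E
```

```text
pics
{'t': 0.0, 'qpos': array([-1.22999988e+00,  4.23833081e-01,  1.63062853e+00, -4.18334363e-06,
        1.08860781e+00, -1.89928724e-02]), 'qvel': array([-4.29460354e-04,  1.11112632e-03,  2.24370072e-03, -6.15302404e-04,
        1.70888335e-03,  1.84483635e-05]), 'joint_torque': array([ 1.81618521e-03, -5.44617426e+01, -2.73665464e+01,  6.45052828e-02,
        2.28014379e-02, -1.06247696e-04]), 'ee_pos': array([ 219.90007293, -584.47749548,  221.93069301]), 'orientation': array([-3.08946120e+00, -5.61854683e-01,  3.77203622e-04]), 'ft_force': array([ 0.47338467,  0.52481321, -0.81005247]), 'moment': array([-0.04147273, -0.01393969,  0.06992178]), 'width': 87.7438882631947} -18.700000000000003
scene {'intrinsics': array([[348.08714139,   0.        , 255.30407048],
       [  0.        , 348.08714139, 188.78436797],
       [  0.        ,   0.        ,   1.        ]]), 'k1': -0.03238058450471119, 'cam_to_world': array([[ 6.80579581e-01, -5.99669305e-01,  4.20960994e-01,
         8.83746651e+02],
       [ 7.32548683e-01,  5.46303010e-01, -4.06110144e-01,
        -3.32294072e+02],
       [ 1.35595300e-02,  5.84764693e-01,  8.11089633e-01,
         8.24306811e+02],
       [ 0.00000000e+00,  0.00000000e+00,  0.00000000e+00,
         1.00000000e+00]])}
top {'intrinsics': array([[460.44710144,   0.        , 255.55026028],
       [  0.        , 460.44710144, 191.6354803 ],
       [  0.        ,   0.        ,   1.        ]]), 'k1': 0.02469177852440089, 'cam_to_world': array([[ 1.78297149e-03,  9.80785465e-01, -1.95081246e-01,
         2.56544825e+02],
       [-9.99659495e-01, -3.33043263e-03, -2.58805211e-02,
         1.52191591e+01],
       [-2.60329439e-02,  1.95060964e-01,  9.80445565e-01,
         1.25432047e+03],
       [ 0.00000000e+00,  0.00000000e+00,  0.00000000e+00,
         1.00000000e+00]])}
```

View pics/t0.png

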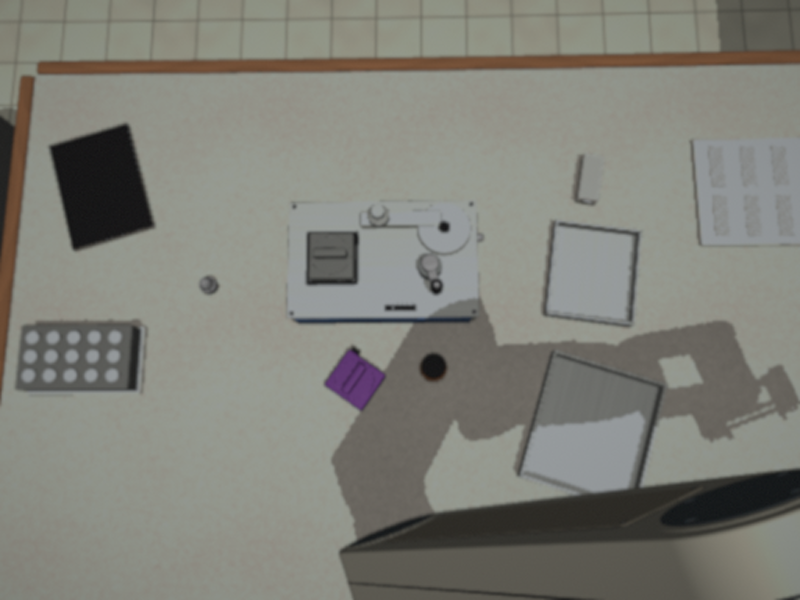

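View pics/scene0.png

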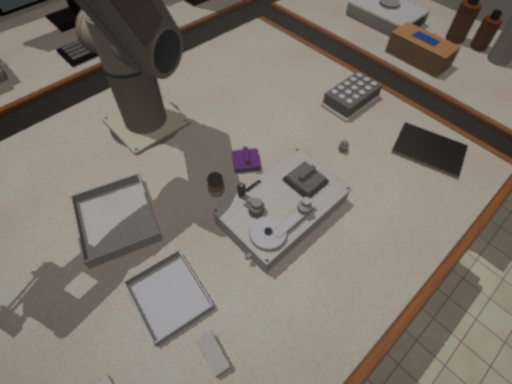

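The top view (shown at 1.5625x) has the sampler centred near (383,262), the cassette at (331,258), the crank hub at (429,262) and the knob at (436,286). The small tray is at (592,272), the jar at (433,366), and the purple cassette is a decoy. I'll compute positions from these.

```bash
cat > h.py <<'E'
from workcell import get_obs, optics, ctrl
import cv2, numpy as np
def pt(n,u,v,z):
    c=optics.calibration(n);K=c["intrinsics"];M=c["cam_to_world"]
    d=np.array([(u-K[0,2])/K[0,0],(v-K[1,2])/K[1,1]]);s=d.copy()
    for _ in range(20): s=d/(1+c["k1"]*(s@s))
    r=M[:3,:3]@np.array([s[0],-s[1],-1.]);o=M[:3,3]
    return (o+r*(z-o[2])/r[2])[:2]
def px(n,p):
    c=optics.calibration(n);K=c["intrinsics"];M=c["cam_to_world"]
    q=M[:3,:3].T@(np.array(p,float)-M[:3,3]);s=np.array([q[0],-q[1]])/-q[2]
    s=s*(1+c["k1"]*(s@s));return K[0,0]*s[0]+K[0,2],K[1,1]*s[1]+K[1,2]
def blob(mask,box):
    x0,y0,x1,y1=box;m=np.zeros_like(mask);m[y0:y1,x0:x1]=mask[y0:y1,x0:x1]
    n,l,st,ce=cv2.connectedComponentsWithStats(m);i=1+np.argmax(st[1:,4]);
    cs,_=cv2.findContours((l==i).astype('uint8'),0,2)
    return ce[i],st[i],cv2.minAreaRect(max(cs,key=cv2.contourArea))
E
python3 - <<'E'
from h import *
s=1.5625
f=lambda u,v,z:pt("top",u/s,v/s,z).round(1)
im=cv2.imread("pics/top0.png");g=im.max(2)
print("screws",[f(*p,70) for p in((294,206),(472,206),(474,313),(292,313))])
print("gauge",f(400,308,70),"hub",f(429,260,116),"knob",f(436,286,148))
m=(g<45).astype('uint8')
print("knob",blob(m,(270,170,290,190)))
m=(g<125).astype('uint8')
c=blob(m,(192,144,234,186));print("cass",c)
print([pt("top",*p,94).round(1) for p in cv2.boxPoints(c[2])])
print("tray",[f(*p,30) for p in((554,222),(638,232),(632,325),(544,316))])
print("jar",f(433,366,62),"obj",f(208,284,44),"box",f(588,180,32))
# crop big
cv2.imwrite("pics/crop1.png",cv2.resize(im[120:215,175:315],None,fx=5.6,fy=5.6,interpolation=cv2.INTER_CUBIC))
E
```

```text
screws [array([657.5, 228.9]), array([655.4, -78.1]), array([468.7, -78.2]), array([469.6, 226.6])]
gauge [477.6  45.3] hub [548.4  -3. ] knob [498.  -13.3]
knob (array([278.58333333, 185.08333333]), array([276, 184,   6,   3,  12], dtype=int32), ((278.5, 185.0), (2.0, 5.0), 90.0))
cass (array([212.3302521, 165.0302521]), array([ 195,  148,   35,   35, 1190], dtype=int32), ((212.0, 165.0), (34.0, 34.0), 90.0))
[array([604.8, 205.2]), array([604.3, 115.7]), array([513. , 114.5]), array([513.4, 202.7])]
tray [array([ 638.2, -224.7]), array([ 618.9, -369.6]), array([ 454.4, -349.3]), array([ 470.3, -201. ])]
jar [381.1  -9.4] obj [525.7 378.7] box [ 714.7 -287.2]
```

View pics/crop1.png

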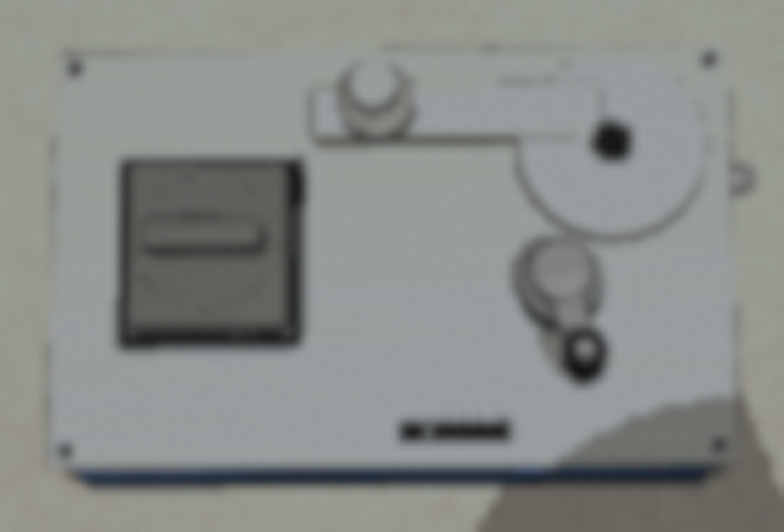

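Run:
```python
from h import *
f=lambda u,v,z:pt("top",175+u/5.6,120+v/5.6,z).round(1)
print("screws",[f(*p,70) for p in((75,68),(709,59),(718,445),(65,451))])
print("ridge",f(203,233,116),f(142,233,116),f(264,233,116),"hub",f(561,267,116),"knob",f(585,350,148.5))
o=get_obs()
from scipy.spatial.transform import Rotation as R
print(o["ee_pos"],R.from_rotvec(o["orientation"]).as_matrix().round(3))
```

```text
screws [array([656.6, 228.2]), array([659.1, -76.9]), array([471. , -77.8]), array([469. , 227.3])]
ridge [561.8 158.9] [562.  186.8] [561.7 130.9] hub [545.   -4.6] knob [499.2 -14.3]
[ 219.92223678 -584.48798839  221.98202045] [[ 0.936  0.352 -0.   ]
 [ 0.352 -0.936  0.001]
 [ 0.    -0.001 -1.   ]]
```

```bash
cat > rem.py <<'E'
import sys
from h import *
from scipy.spatial.transform import Rotation as R
# remaining move to world x y z, tool-x along world angle a(deg): printed in tool axes
x,y,z,a=map(float,sys.argv[1:5]);o=get_obs();M=R.from_rotvec(o["orientation"]).as_matrix()
a=np.deg2rad(a);T=np.array([[np.cos(a),np.sin(a),0],[np.sin(a),-np.cos(a),0],[0,0,-1]]).reshape(3,3)
print("t",round(o["t"],2),"pos",o["ee_pos"].round(1),"tr",(M.T@(np.array([x,y,z])-o["ee_pos"])).round(1),"rot",R.from_matrix(M.T@T).as_rotvec().round(3),"F",o["ft_force"].round(1),"w",round(o["width"],1),"q",o["qpos"].round(2))
E
python3 -m jog '{"delta_rot":[[0,0,-1.21],[0,0,-1.21],[0,0,-1.21],[0,0,-1.21],[0,0,-1.21]],"translation":[[462,-435,0],[462,-435,0],[462,-435,0],[462,-435,0],[462,-435,0]],"hand":[0,0,0,0,0]}'
python3 rem.py 499.2 -14.3 190 90
```

```text
t: 0.6
ee_pos: [330.4, -358.5, 222.5]
orientation: [-2.665, -1.662, -0.0]
ft_force: [0.6, -1.1, -0.3]
width: 51.2
t 0.6 pos [ 330.4 -358.5  222.5] tr [3.834e+02 2.000e-01 3.260e+01] rot [-0.    -0.    -0.455] F [ 0.6 -1.1 -0.3] w 51.2 q [-0.85  0.22  1.93  0.    0.99 -0.4 ]
```

```bash
python3 -m jog '{"delta_rot":[[0,0,-0.455],[0,0,-0.455],[0,0,-0.455],[0,0,-0.455],[0,0,-0.455]],"translation":[[383,0,30],[383,0,30],[383,0,30],[383,0,30],[383,0,30]],"hand":[0,0,0,0,0]}'
python3 rem.py 499.2 -14.3 170 90
```

```text
t: 1.1
ee_pos: [441.3, -135.3, 203.0]
orientation: [2.228, 2.215, 0.0]
ft_force: [1.0, -0.3, -0.4]
width: 43.9
t 1.1 pos [ 441.3 -135.3  203. ] tr [121.3  57.2  33. ] rot [ 0.     0.    -0.006] F [ 1.  -0.3 -0.4] w 43.9 q [-0.32  0.21  2.   -0.    0.93 -0.32]
```

```bash
python3 -m jog '{"delta_rot":[[0,0,-0.006],[0,0,-0.006],[0,0,-0.006],[0,0,-0.006],[0,0,-0.006]],"translation":[[121,57,33],[121,57,33],[121,57,33],[121,57,33],[121,57,33]],"hand":[0,0,0,0,0]}'
python3 rem.py 499.2 -14.3 119 90
python3 - <<'E'
from h import *
im=optics.get_image("scene")[:,:,::-1]
u,v=px("scene",(499,-14,148)); print(u,v)
u,v=int(u),int(v)
cv2.imwrite("pics/c2.png",cv2.resize(im[v-50:v+50,u-65:u+65],None,fx=6,fy=6,interpolation=cv2.INTER_CUBIC))
E
```

```text
t: 1.6
ee_pos: [498.3, -16.0, 169.6]
orientation: [-2.218, -2.223, 0.002]
ft_force: [-0.1, -0.4, -0.6]
width: 43.7
t 1.6 pos [498.3 -16.  169.6] tr [ 1.7  1.  50.6] rot [-0.001  0.     0.002] F [-0.1 -0.4 -0.6] w 43.7 q [-0.06  0.31  1.95 -0.    0.88 -0.06]
239.61408796663838 185.00212253177372
```

View pics/c2.png

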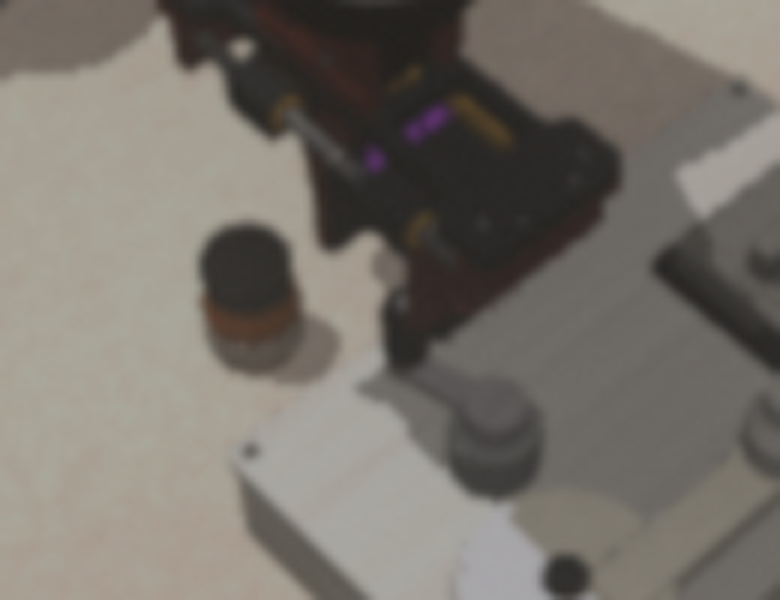

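The scene crop (6x) shows the knob directly below the gap between the fingers, with its foot at about (405,362). The hub top is at about (493,402). I'll check both against the top-view positions.

```bash
python3 - <<'E'
from h import *
f=lambda u,v,z:pt("scene",174+u/6,135+v/6,z).round(1)
print("foot",f(405,360,114.5),"hub",f(493,402,116))
E
python3 -m jog '{"delta_rot":[[0,0,0],[0,0,0],[0,0,0]],"translation":[[1,1,20],[1,1,40],[1,1,51]],"hand":[0,0,0]}'
```

```text
foot [506.2 -15.2] hub [546.7  -3.2]
t: 1.95
ee_pos: [498.7, -16.9, 118.4]
orientation: [-2.223, -2.219, 0.001]
ft_force: [-0.2, -0.6, 0.4]
width: 44.0
```

```bash
python3 -m jog '{"delta_rot":[[0,0,0],[0,0,0],[0,0,0],[0,0,0],[0,0,0]],"translation":[[1,2,0],[1,2,0],[1,2,0],[1,2,0],[1,2,0]],"hand":[-0.4,-0.6,-0.7,-0.7,-0.7]}'
```

```text
t: 2.45
ee_pos: [501.2, -14.8, 119.9]
orientation: [-2.221, -2.222, 0.001]
ft_force: [-3.9, -2.2, 6.4]
width: 19.5
```

```bash
cat > arc.py <<'E'
import sys,numpy as np
t0,st=map(float,sys.argv[1:3])
t=np.deg2rad(t0-st*np.arange(6));p=45*np.c_[np.sin(t),np.cos(t)]
print("end",t0-5*st,(p[1:]-p[0]).round(1).tolist())
E
for a in 193 103 13 283; do python3 arc.py $a 18;done
```

```text
end 103.0 [[14.0, -1.0], [27.7, 2.4], [39.6, 9.9], [48.7, 20.7], [54.0, 33.7]]
end 13.0 [[1.0, 14.0], [-2.4, 27.7], [-9.9, 39.6], [-20.7, 48.7], [-33.7, 54.0]]
end -77.0 [[-14.0, 1.0], [-27.7, -2.4], [-39.6, -9.9], [-48.7, -20.7], [-54.0, -33.7]]
end 193.0 [[-1.0, -14.0], [2.4, -27.7], [9.9, -39.6], [20.7, -48.7], [33.7, -54.0]]
```

```bash
python3 -m jog '{"delta_rot":[[0,0,0],[0,0,0],[0,0,0],[0,0,0],[0,0,0]],"translation":[[14,-1,0],[27.7,2.4,0],[39.6,9.9,0],[48.7,20.7,0],[54,33.7,0]],"hand":[-0.7,-0.7,-0.7,-0.7,-0.7]}'
```

```text
t: 2.95
ee_pos: [536.8, 40.1, 119.8]
orientation: [2.219, 2.222, 0.002]
ft_force: [0.3, -8.1, 2.5]
width: 19.6
```

```bash
python3 -m jog '{"delta_rot":[[0,0,0],[0,0,0],[0,0,0],[0,0,0],[0,0,0]],"translation":[[0,14,0],[-3.4,27.7,0],[-10.9,39.6,0],[-21.7,48.7,0],[-34.7,54,0]],"hand":[-0.7,-0.7,-0.7,-0.7,-0.7]}'
```

```text
t: 3.45
ee_pos: [589.5, 4.0, 119.5]
orientation: [-2.22, -2.221, 0.004]
ft_force: [-11.2, -1.2, 13.2]
width: 19.3
```

```bash
python3 -m jog '{"delta_rot":[[0,0,0],[0,0,0],[0,0,0],[0,0,0],[0,0,0]],"translation":[[-14,0,-0.5],[-27.7,-3.4,-1],[-39.6,-10.9,-1],[-48.7,-21.7,-1],[-54,-34.7,-1]],"hand":[-0.7,-0.7,-0.7,-0.7,-0.7]}'
python3 - <<'E'
from h import *
o=get_obs();P=np.array([[501.2,-14.8],[536.8,40.1],[589.5,4.0],o["ee_pos"][:2]])
s=np.linalg.lstsq(np.c_[2*P,np.ones(4)],(P**2).sum(1),rcond=None)[0];print(s[:2],np.sqrt(s[2]+s[:2]@s[:2]))
E
```

```text
t: 3.95
ee_pos: [554.5, -48.9, 119.8]
orientation: [-2.222, -2.219, -0.002]
ft_force: [0.3, 14.2, -0.1]
width: 19.3
[545.16005534  -4.50192299] 45.26509463947857
```

```bash
python3 -m jog '{"delta_rot":[[0,0,0],[0,0,0],[0,0,0],[0,0,0],[0,0,0]],"translation":[[0,-14,0],[3.4,-27.7,0],[10.9,-39.6,0],[21.7,-48.7,0],[34.7,-53.5,0]],"hand":[-0.7,-0.7,-0.7,-0.7,-0.7]}'
python3 - <<'E'
from h import *
o=get_obs();d=o["ee_pos"][:2]-[545.2,-4.5];a=np.arctan2(d[1],d[0]);f=o["ft_force"]
print("ang",np.rad2deg(a),"R",np.hypot(*d),"Ftan(ccw+)",-np.sin(a)*f[0]+np.cos(a)*f[1],"Frad",np.cos(a)*f[0]+np.sin(a)*f[1])
E
```

```text
t: 4.45
ee_pos: [501.9, -17.2, 120.1]
orientation: [2.218, 2.22, -0.003]
ft_force: [1.6, -14.4, -1.0]
width: 19.4
ang -163.60161991064874 R 45.13425597410723 Ftan(ccw+) 14.26444370127563 Frad 2.5733979004348964
```

```bash
cat > st.py <<'E'
from h import *
o=get_obs();d=o["ee_pos"][:2]-[545.2,-4.5];a=np.arctan2(d[1],d[0]);f=o["ft_force"]
print("## ang %.1f R %.1f Ftan %.1f Frad %.1f"%(np.rad2deg(a),np.hypot(*d),-np.sin(a)*f[0]+np.cos(a)*f[1],np.cos(a)*f[0]+np.sin(a)*f[1]))
E
python3 -m jog '{"delta_rot":[[0,0,0],[0,0,0],[0,0,0],[0,0,0],[0,0,0]],"translation":[[14,-1,0],[27.7,2.4,0],[39.6,9.9,0],[48.7,20.7,0],[54,33.7,0]],"hand":[-0.7,-0.7,-0.7,-0.7,-0.7]}'
python3 st.py
python3 -m jog '{"delta_rot":[[0,0,0],[0,0,0],[0,0,0],[0,0,0],[0,0,0]],"translation":[[1,14,0],[-2.4,27.7,0],[-9.9,39.6,0],[-20.7,48.7,0],[-33.7,54,0]],"hand":[-0.7,-0.7,-0.7,-0.7,-0.7]}'
python3 st.py
```

```text
t: 4.95
ee_pos: [531.5, 38.8, 119.6]
orientation: [-2.217, -2.219, 0.011]
ft_force: [-13.5, -6.2, 11.8]
width: 19.4
## ang 107.5 R 45.4 Ftan 14.8 Frad -1.9
t: 5.45
ee_pos: [588.4, 7.7, 119.8]
orientation: [-2.219, -2.218, -0.001]
ft_force: [-8.0, 13.2, 5.1]
width: 19.7
## ang 15.7 R 44.9 Ftan 14.9 Frad -4.2
```

```bash
python3 -m jog '{"delta_rot":[[0,0,0],[0,0,0],[0,0,0],[0,0,0],[0,0,0]],"translation":[[-14,1,0],[-27.7,-2.4,0],[-39.6,-9.9,0],[-48.7,-20.7,0],[-54,-33.7,0]],"hand":[-0.7,-0.7,-0.7,-0.7,-0.7]}'
python3 st.py
python3 -m jog '{"delta_rot":[[0,0,0],[0,0,0],[0,0,0],[0,0,0],[0,0,0]],"translation":[[-1,-14,0],[2.4,-27.7,0],[9.9,-39.6,0],[20.7,-48.7,0],[33.7,-54,0]],"hand":[-0.7,-0.7,-0.7,-0.7,-0.7]}'
python3 st.py
```

```text
t: 5.95
ee_pos: [558.9, -47.4, 120.2]
orientation: [2.22, 2.217, 0.011]
ft_force: [11.9, 12.4, -10.6]
width: 19.5
## ang -72.2 R 45.0 Ftan 15.1 Frad -8.2
t: 6.45
ee_pos: [502.0, -17.4, 120.1]
orientation: [2.218, 2.219, -0.003]
ft_force: [2.1, -13.7, -2.2]
width: 19.2
## ang -163.4 R 45.1 Ftan 13.7 Frad 1.9
```

```bash
python3 -m jog '{"delta_rot":[[0,0,0],[0,0,0],[0,0,0],[0,0,0],[0,0,0]],"translation":[[14,-1,0],[27.7,2.4,0],[39.6,9.9,0],[48.7,20.7,0],[54,33.7,0]],"hand":[-0.7,-0.7,-0.7,-0.7,-0.7]}'
python3 st.py
```

```text
t: 6.95
ee_pos: [531.4, 38.8, 119.6]
orientation: [-2.217, -2.219, 0.011]
ft_force: [-14.1, -6.7, 11.8]
width: 19.6
## ang 107.7 R 45.4 Ftan 15.4 Frad -2.1
```

```bash
python3 -m jog '{"delta_rot":[[0,0,0],[0,0,0],[0,0,0],[0,0,0],[0,0,0]],"translation":[[1,14,0],[-2.4,27.7,0],[-9.9,39.6,0],[-20.7,48.7,0],[-33.7,54,0]],"hand":[-0.7,-0.7,-0.7,-0.7,-0.7]}'
python3 st.py
```

```text
t: 7.45
ee_pos: [588.3, 7.7, 119.8]
orientation: [-2.219, -2.218, -0.001]
ft_force: [-8.0, 13.4, 6.1]
width: 19.3
## ang 15.8 R 44.8 Ftan 15.1 Frad -4.1
```

```bash
python3 -m jog '{"delta_rot":[[0,0,0],[0,0,0],[0,0,0],[0,0,0],[0,0,0]],"translation":[[-14,1,0],[-27.7,-2.4,0],[-39.6,-9.9,0],[-48.7,-20.7,0],[-54,-33.7,0]],"hand":[-0.7,-0.7,-0.7,-0.7,-0.7]}'
python3 st.py
```

```text
t: 7.95
ee_pos: [559.0, -47.4, 120.2]
orientation: [2.22, 2.217, 0.011]
ft_force: [11.5, 13.5, -11.4]
width: 19.4
## ang -72.1 R 45.1 Ftan 15.1 Frad -9.3
```

```bash
python3 -m jog '{"delta_rot":[[0,0,0],[0,0,0],[0,0,0],[0,0,0],[0,0,0]],"translation":[[-1,-14,0],[2.4,-27.7,0],[9.9,-39.6,0],[20.7,-48.7,0],[33.7,-54,0]],"hand":[-0.7,-0.7,-0.7,-0.7,-0.7]}'
python3 st.py
```

```text
t: 8.45
ee_pos: [502.0, -17.4, 120.1]
orientation: [2.217, 2.219, -0.003]
ft_force: [2.3, -15.5, -1.8]
width: 19.5
## ang -163.4 R 45.1 Ftan 15.5 Frad 2.2
```

```bash
python3 -m jog '{"delta_rot":[[0,0,0],[0,0,0],[0,0,0],[0,0,0],[0,0,0]],"translation":[[14,-1,0],[27.7,2.4,0],[39.6,9.9,0],[48.7,20.7,0],[54,33.7,0]],"hand":[-0.7,-0.7,-0.7,-0.7,-0.7]}'
python3 st.py
```

```text
t: 8.95
ee_pos: [535.9, 39.9, 120.0]
orientation: [2.221, 2.222, 0.0]
ft_force: [0.8, -7.2, -3.6]
width: 19.4
## ang 101.8 R 45.3 Ftan 0.7 Frad -7.3
```

The pull dropped from 15 N to 0.7 N within this quarter turn, so the tape is off. I'll confirm at standstill, release the knob and rise.

```bash
python3 -m jog '{"delta_rot":[[0,0,0],[0,0,0]],"translation":[[0,0,0],[0,0,0]],"hand":[-0.7,-0.7]}'
python3 st.py
python3 -m jog '{"delta_rot":[[0,0,0],[0,0,0],[0,0,0],[0,0,0],[0,0,0]],"translation":[[0,0,0],[0,0,0],[0,0,0],[0,0,-20],[0,0,-60]],"hand":[0,0,0,0,0]}'
python3 rem.py 562.8 159.5 180 90
```

```text
t: 9.15
ee_pos: [535.8, 39.6, 120.0]
orientation: [2.221, 2.221, 0.001]
ft_force: [-0.1, 2.0, -0.2]
width: 19.3
## ang 102.0 R 45.1 Ftan -0.4 Frad 2.0
t: 9.65
ee_pos: [532.5, 39.1, 178.3]
orientation: [-2.219, -2.218, 0.008]
ft_force: [0.3, 0.3, 0.3]
width: 44.0
t 9.65 pos [532.5  39.1 178.3] tr [120.4  30.3  -1.9] rot [-0.006  0.    -0.   ] F [0.3 0.3 0.3] w 44.0 q [ 0.05  0.35  1.86 -0.    0.93  0.05]
```

Run:
```python
from h import *
im=optics.get_image("scene")[:,:,::-1]
u,v=map(int,px("scene",(560,100,100))); print(u,v)
cv2.imwrite("pics/c3.png",cv2.resize(im[v-50:v+50,u-65:u+65],None,fx=6,fy=6,interpolation=cv2.INTER_CUBIC))
# expected ridge end/top corners
for p in((562.8,187,116),(562.8,131,116),(562.8,187,94),(562.8,131,94)):
    a=px("scene",p);print(p,((a[0]-u+65)*6,(a[1]-v+50)*6))
```

```text
288 186
(562.8, 187, 116) (np.float64(539.1898614376414), np.float64(176.26786355302323))
(562.8, 131, 116) (np.float64(452.73136214524357), np.float64(243.7714434295167))
(562.8, 187, 94) (np.float64(531.9910356819395), np.float64(207.53256608202253))
(562.8, 131, 94) (np.float64(447.0176537688303), np.float64(274.52030422036063))
```

View pics/c3.png

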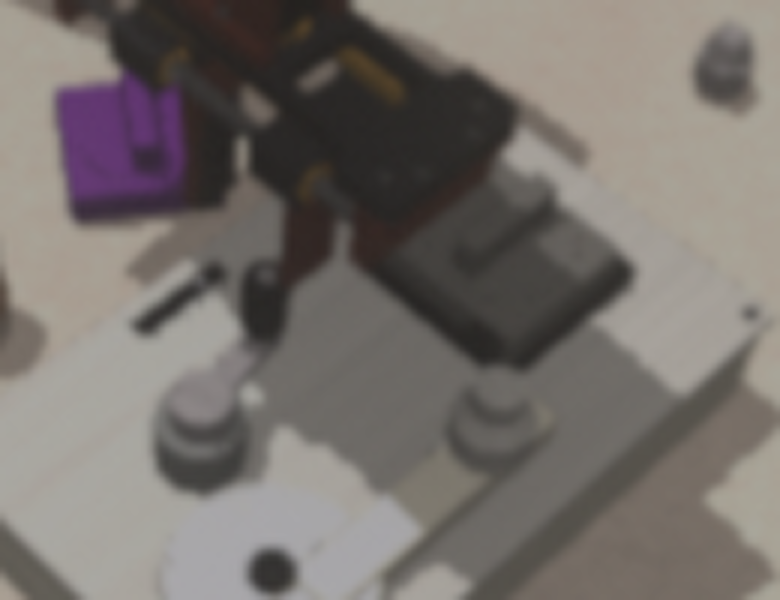

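```bash
python3 -m jog '{"delta_rot":[[0,0,0],[0,0,0],[0,0,0],[0,0,0],[0,0,0]],"translation":[[40,10,0],[80,20,0],[119.5,31,0],[119.5,31,30],[119.5,31,50]],"hand":[0,0,0,0,0]}'
python3 rem.py 563.3 158.5 96.5 90
```

```text
t: 10.2
ee_pos: [565.9, 160.1, 129.4]
orientation: [2.219, 2.223, 0.001]
ft_force: [0.0, 0.0, -0.0]
width: 44.0
t 10.2 pos [565.9 160.1 129.4] tr [-1.6 -2.7 32.9] rot [ 0.001 -0.     0.002] F [ 0.  0. -0.] w 44.0 q [ 0.26  0.49  1.78 -0.    0.87  0.25]
```

```bash
python3 -m jog '{"delta_rot":[[0,0,0],[0,0,0],[0,0,0],[0,0,0]],"translation":[[-1,-2.5,15],[-1,-2.5,25],[-1,-2.5,32],[-1,-2.5,32]],"hand":[0,0,0,0]}'
python3 rem.py 563.3 158.5 96.5 90
python3 -m jog '{"delta_rot":[[0,0,0],[0,0,0],[0,0,0],[0,0,0],[0,0,0]],"translation":[[0,0,0],[0,0,0],[0,0,0],[0,0,0],[0,0,0]],"hand":[-0.5,-0.8,-0.8,-0.8,-0.8]}'
python3 rem.py 563.3 158.5 96.5 90
```

```text
t: 10.6
ee_pos: [563.2, 157.7, 97.6]
orientation: [-2.221, -2.221, 0.001]
ft_force: [0.4, 0.2, 0.9]
width: 44.5
t 10.6 pos [563.2 157.7  97.6] tr [0.8 0.1 1.1] rot [-0.001  0.    -0.   ] F [0.4 0.2 0.9] w 44.5 q [ 0.25  0.53  1.8  -0.    0.81  0.25]
t: 11.1
ee_pos: [563.8, 158.0, 98.6]
orientation: [2.221, 2.221, 0.001]
ft_force: [0.7, -0.1, 2.7]
width: 13.8
t 11.1 pos [563.8 158.   98.6] tr [ 0.5 -0.5  2.1] rot [ 0.001 -0.     0.   ] F [ 0.7 -0.1  2.7] w 13.8 q [ 0.25  0.53  1.8  -0.    0.81  0.25]
```

```bash
python3 -m jog '{"delta_rot":[[0,0,0],[0,0,0],[0,0,0],[0,0,0],[0,0,0]],"translation":[[0,0,-4],[0,0,-8],[0,0,-16],[0,0,-35],[0,0,-75]],"hand":[-0.8,-0.8,-0.8,-0.8,-0.8]}'
python3 -m jog '{"delta_rot":[[0,0,0],[0,0,0]],"translation":[[0,0,-20],[0,0,-20]],"hand":[-0.8,-0.8]}'
python3 rem.py 545 -286 200 83
python3 - <<'E'
from h import *
im=optics.get_image("scene")[:,:,::-1]
cv2.imwrite("pics/c4.png",cv2.resize(im[60:330,60:420],None,fx=2.2,fy=2.2,interpolation=cv2.INTER_CUBIC))
E
```

```text
t: 11.6
ee_pos: [561.1, 157.3, 171.5]
orientation: [-2.219, -2.219, 0.009]
ft_force: [1.2, 0.4, -2.5]
width: 13.8
t: 11.8
ee_pos: [565.4, 158.5, 196.8]
orientation: [2.219, 2.219, 0.009]
ft_force: [0.1, -0.2, -2.1]
width: 13.9
t 11.8 pos [565.4 158.5 196.8] tr [-444.4  -20.4   -4.1] rot [ 0.006 -0.002  0.122] F [ 0.1 -0.2 -2.1] w 13.9 q [0.25 0.4  1.74 0.   1.   0.25]
```

View pics/c4.png

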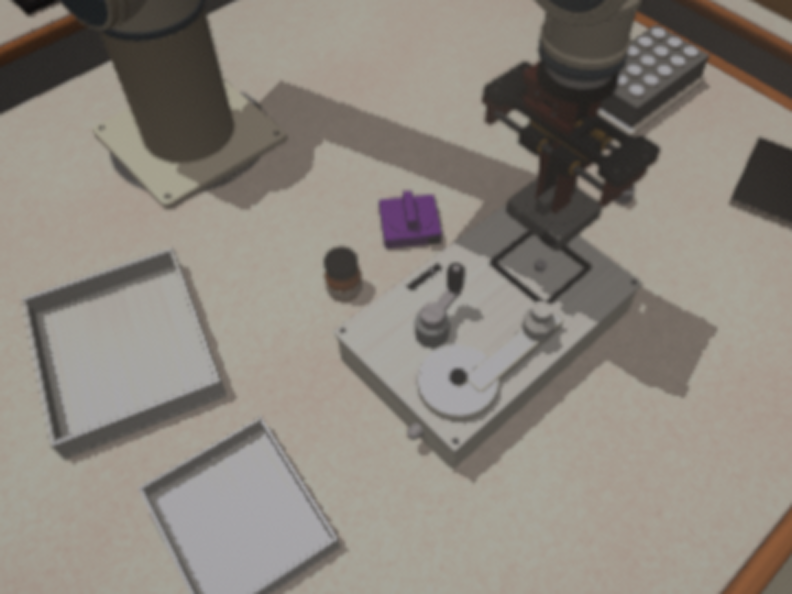

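The cassette hangs level from its ridge, the nest is empty, and the knob stays where I left it. The small tray's rim corners in the scene picture are at about (124.5,283), (179.5,252) and (214.5,307).

```bash
python3 - <<'E'
from h import *
a,b,c=[pt("scene",*p,30) for p in((124.5,283),(179.5,252.3),(214.5,306.8))]
print(a,b,c,(a+c)/2,np.linalg.norm(a-b),np.linalg.norm(b-c))
E
python3 -m jog '{"delta_rot":[[0,0,0.03],[0,0,0.06],[0,0,0.09],[0,0,0.122],[0,0,0.122]],"translation":[[-40,-2,-2],[-85,-4,-2],[-130,-6,-2],[-175,-8,-2],[-220,-10,-2]],"hand":[-0.8,-0.8,-0.8,-0.8,-0.8]}'
python3 rem.py 545 -286 190 83
```

```text
[ 464.40665378 -348.6052098 ] [ 487.16553743 -206.19833889] [ 650.6570553  -227.19430123] [ 557.53185454 -287.89975551] 144.21402035856838 164.8341798652063
t: 12.35
ee_pos: [551.8, -63.6, 193.3]
orientation: [-2.352, -2.08, 0.003]
ft_force: [0.7, 1.3, -2.7]
width: 14.0
t 12.35 pos [551.8 -63.6 193.3] tr [-221.6   20.4    3.3] rot [-0.003 -0.    -0.   ] F [ 0.7  1.3 -2.7] w 14.0 q [-0.14  0.36  1.81  0.    0.98 -0.01]
```

Run:
```python
from h import *
t=cv2.imread("pics/top0.png")[130:220,335:425];s=cv2.imread("pics/scene0.png")[245:350,115:225]
cv2.imwrite("pics/c5.png",np.hstack([cv2.resize(t,(400,400),interpolation=2),cv2.resize(s,(400,382),interpolation=2)[:382]if 0 else cv2.copyMakeBorder(cv2.resize(s,(400,382),interpolation=2),0,18,0,0,0)]))
```

```text
(no output)
```

View pics/c5.png

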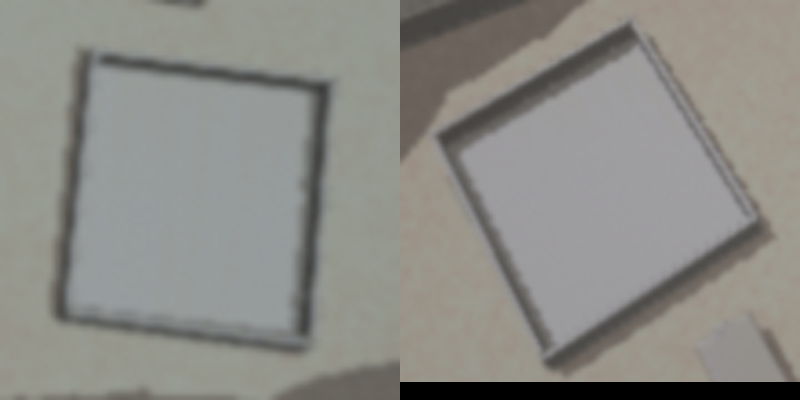

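```bash
python3 - <<'E'
from h import *
S=[(115+(u-400)/3.636,245+v/3.636) for u,v in((436,133),(632,22),(758,218),(546,356))]
T=[(335+u/4.444,130+v/4.444) for u,v in((90,52),(332,83),(308,336),(72,308))]
for n,L in(("scene",S),("top",T)):
    P=np.array([pt(n,*p,30) for p in L]);print(P.round(1).tolist(),P.mean(0),np.linalg.norm(P-np.roll(P,1,0),axis=1))
E
python3 -m jog '{"delta_rot":[[0,0,0],[0,0,0],[0,0,0],[0,0,0],[0,0,0]],"translation":[[-45,4,0],[-90,8,0],[-135,13,0],[-180,18,0],[-220,22,0]],"hand":[-0.8,-0.8,-0.8,-0.8,-0.8]}'
python3 -m jog '{"delta_rot":[[0,0,0],[0,0,0]],"translation":[[0,0,0],[0,0,0]],"hand":[-0.8,-0.8]}'
python3 rem.py 549 -286 60 83
```

```text
[[462.0, -346.1], [483.2, -205.5], [645.8, -226.3], [625.0, -369.7]] [ 554.01270198 -286.89954824] [164.72412919 142.20170584 163.91334559 144.95011327]
[[639.3, -226.6], [618.3, -373.3], [460.8, -349.3], [478.3, -209.5]] [ 549.17859385 -289.66775052] [161.95188444 148.14452093 159.30985733 140.90668463]
t: 12.85
ee_pos: [547.1, -284.8, 193.1]
orientation: [-2.351, -2.079, 0.002]
ft_force: [0.7, -0.1, -2.6]
width: 13.8
t: 13.05
ee_pos: [547.1, -283.3, 193.1]
orientation: [-2.353, -2.077, 0.001]
ft_force: [-0.8, 0.9, -2.7]
width: 13.8
t 13.05 pos [ 547.1 -283.3  193.1] tr [ -2.6   2.6 133.1] rot [-0.003 -0.002 -0.002] F [-0.8  0.9 -2.7] w 13.8 q [-0.5   0.45  1.67  0.    1.03 -0.37]
```

```bash
python3 -m jog '{"delta_rot":[[0,0,0],[0,0,0],[0,0,0],[0,0,0],[0,0,0]],"translation":[[-4.3,5.2,40],[-4.3,5.2,80],[-4.3,5.2,115],[-4.3,5.2,138],[-4.3,5.2,150]],"hand":[-0.8,-0.8,-0.8,-0.8,-0.8]}'
python3 -m jog '{"delta_rot":[[0,0,0],[0,0,0]],"translation":[[0,0,3],[0,0,3]],"hand":[-0.8,-0.8]}'
python3 rem.py 551.5 -288 33 83
python3 - <<'E'
from h import *
im=optics.get_image("scene")[:,:,::-1]
cv2.imwrite("pics/c6.png",cv2.resize(im[200:360,80:270],None,fx=3.6,fy=3.6,interpolation=cv2.INTER_CUBIC))
E
```

```text
t: 13.55
ee_pos: [551.3, -285.3, 42.0]
orientation: [-2.347, -2.08, 0.003]
ft_force: [-0.9, -1.0, -2.3]
width: 13.9
t: 13.75
ee_pos: [553.4, -287.5, 42.4]
orientation: [-2.352, -2.083, -0.0]
ft_force: [-0.5, 0.2, -2.5]
width: 13.9
t 13.75 pos [ 553.4 -287.5   42.4] tr [-0.8 -1.8  9.4] rot [-0.    -0.     0.001] F [-0.5  0.2 -2.5] w 13.9 q [-0.5   0.66  1.72  0.    0.76 -0.38]
```

View pics/c6.png

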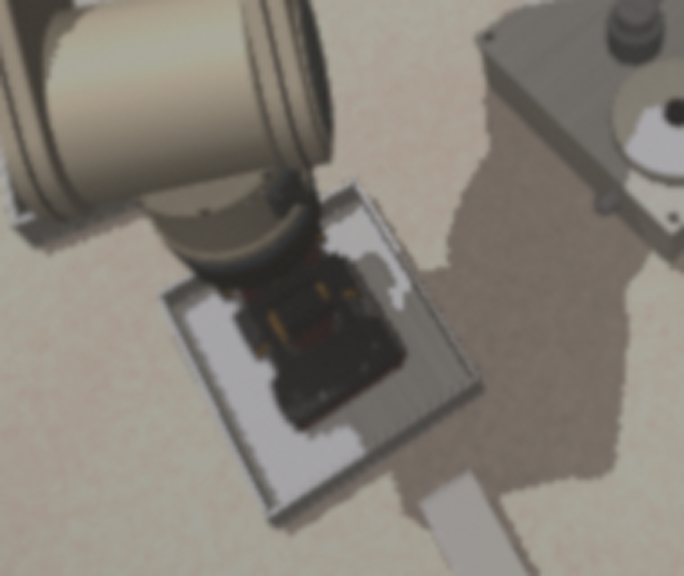

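The gripper sits over the middle of the tray, but it hides the cassette. I'll lower gently until contact.

```bash
python3 -m jog '{"delta_rot":[[0,0,0],[0,0,0],[0,0,0],[0,0,0]],"translation":[[0,-1,3],[0,-1.5,6],[0,-1.5,8],[0,-1.5,8]],"hand":[-0.8,-0.8,-0.8,-0.8]}'
python3 -m jog '{"delta_rot":[[0,0,0],[0,0,0]],"translation":[[0,0,1],[0,0,1.5]],"hand":[-0.8,-0.8]}'
```

```text
t: 14.2
ee_pos: [551.4, -287.8, 34.1]
orientation: [-2.353, -2.082, 0.0]
ft_force: [0.1, 0.1, -1.7]
width: 13.8
t: 14.4
ee_pos: [551.6, -287.9, 32.7]
orientation: [2.353, 2.082, 0.0]
ft_force: [-1.1, -0.9, -0.5]
width: 13.7
```

```bash
python3 -m jog '{"delta_rot":[[0,0,0],[0,0,0]],"translation":[[0,0,0.7],[0,0,0.7]],"hand":[-0.8,-0.8]}'
```

```text
t: 14.6
ee_pos: [551.6, -287.9, 32.6]
orientation: [2.353, 2.082, -0.0]
ft_force: [-2.4, 0.8, 3.4]
width: 13.9
```

```bash
python3 -m jog '{"delta_rot":[[0,0,0],[0,0,0],[0,0,0],[0,0,0],[0,0,0]],"translation":[[0,0,0],[0,0,0],[0,0,0],[0,0,-5],[0,0,-25]],"hand":[-0.6,-0.3,0,0,0]}'
python3 -m jog '{"delta_rot":[[0,0,0],[0,0,0],[0,0,0],[0,0,0],[0,0,0]],"translation":[[0,0,-45],[0,0,-90],[-45,-20,-130],[-90,-40,-150],[-135,-60,-150]],"hand":[0,0,0,0,0]}'
python3 -m jog '{"delta_rot":[[0,0,0],[0,0,0],[0,0,0],[0,0,0],[0,0,0]],"translation":[[-40,-20,0],[-80,-40,0],[-100,-60,0],[-100,-60,0],[-100,-60,0]],"hand":[0,0,0,0,0]}'
python3 - <<'E'
from h import *
im=optics.get_image("scene")[:,:,::-1];t=optics.get_image("top")[:,:,::-1]
cv2.imwrite("pics/top_end.png",t)
o=cv2.imread("pics/top0.png")
cv2.imwrite("pics/c7.png",np.vstack([cv2.resize(im[100:360,60:380],(560,300+0)) , cv2.resize(t[60:260,90:462],(560,300))]))
E
```

```text
t: 15.1
ee_pos: [550.3, -287.1, 55.6]
orientation: [-2.35, -2.08, 0.002]
ft_force: [-0.0, -0.3, 0.7]
width: 42.9
t: 15.6
ee_pos: [483.8, -404.1, 209.4]
orientation: [2.346, 2.08, 0.001]
ft_force: [0.2, -1.3, -0.1]
width: 44.1
t: 16.1
ee_pos: [410.8, -494.5, 205.6]
orientation: [-2.354, -2.08, -0.001]
ft_force: [0.4, 0.5, 0.1]
width: 44.1
```

View pics/c7.png

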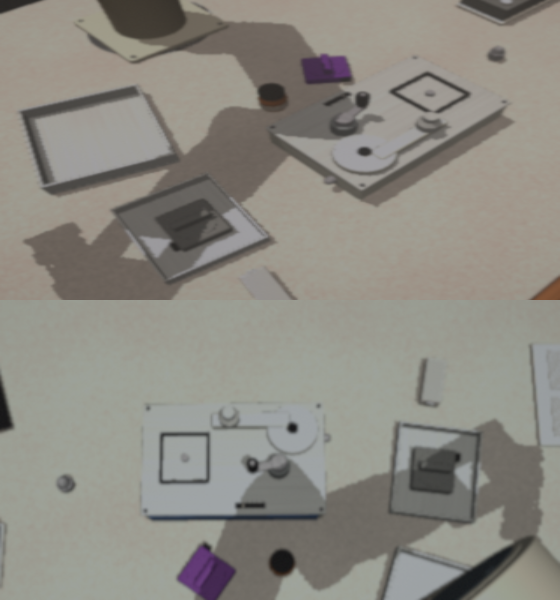

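The final views show the cassette flat and ridge up in the small tray, centred at (432,471) against the tray's (434,472). The nest is empty, the crank has not moved, and the jar, box and objective are in place.

```bash
python3 -c "from workcell import ctrl;print(ctrl.close_job())"
```

```text
the job is handed in; nothing more can be done
None
```

I wound the tape in, moved the cassette to the smaller tray, and handed the job in at about 16 s of the 67 s allowed.

- **Crank:** I turned it clockwise about 3 1/4 turns in quarter-turn moves. The steady pull read about 15 N at the knob against the stated 10 N, probably because it was read while moving. It fell to about 0.7 N within the last quarter turn, and I stopped there. At standstill the pull was about zero and the crank did not run back. So the stop is at most about a quarter turn past the drop, although the exact point was not measured.
- **Cassette:** I gripped the grey one by its ridge, lifted it out level, lowered it to light contact (about 3 N) and released it. The last pictures show it flat, ridge up and within a few mm of the middle of the tray, with the nest empty.
- **Other checks:** The jar, slide box, objective and purple cassette look unmoved by eye; I did not measure them. The highest wrist force shown at the end of any move was about 21 N.
- **Disagreement:** The two cameras put the tray's centre about 5 mm apart in x (549 and 554 mm). I used about the mean, 551.5 mm.

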